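# Latch the sample slide and take a reading

## Task

On the two-lane sample reader, push the thumb tab of the slide that carries the glass vial all the way in and let it go, so that it springs back and latches at the measuring position; then press the meter's round measuring key and let it come up. Push with the fingers only: leave the vial standing in its slide, do not lift anything, and leave the other slide and everything else on the bench where they are.

Things in the scene. Friction and masses are not known exactly. Their poses are not given: they have to be found in the camera images.
- reader: Two-lane sample reader, fixed: white deck 220 (x) by 250 (y) mm, 30 mm high; origin at the centre of its underside, +x = pushing direction, z up. Two aluminium slides run along x at y = +50 (a) and -50 mm (b). Between them a lamp block (x -25..35, y -18..18) and beyond each a detector (x -3..23, y +-97), tops 80 mm high. Stop pins 8 mm wide stand at x -19, their knobs out at y +-126 mm.
- slide_a (a joint): Travel of slide a along the reader's +x, m: 0 = fully out (start), 0.065 = fully in, at its end stop. A spring pushes it out (3 N at 0, 6 N fully in; passing the pin adds up to 3 N). Let go short of 0.047 it returns to 0; let go from beyond, the sprung stop pin has snapped behind its tooth and holds it at 0.045, the measuring position.
- slide_a_tab (a point): Centre of the push face of slide a's upright thumb tab; moves with the slide; 70 mm above the bench. The tab is a flat plate 40 mm wide (reader's y), 8 mm thick, its top edge 82 mm above the bench; the face looks along the reader's -x, 10 mm inside the deck's front edge when out; the deck in front of it is 30 mm high. The point's x axis is the pushing direction.
- slide_a_pocket (a point): Centre of the floor of the round pocket (24 mm wide, 16 mm deep) in slide a, 60 mm behind the push face (reader's +x), 38 mm above the bench; the slide's block is 80 x 44 x 24 mm.
- slide_b (a joint): Travel of slide b along the reader's +x, m: 0 = fully out (start), 0.065 = fully in, at its end stop. A spring pushes it out (3 N at 0, 6 N fully in; passing the pin adds up to 3 N). Let go short of 0.047 it returns to 0; let go from beyond, the sprung stop pin has snapped behind its tooth and holds it at 0.045, the measuring position.
- slide_b_tab (a point): Centre of the push face of slide b's upright thumb tab; moves with the slide; 70 mm above the bench. The tab is a flat plate 40 mm wide (reader's y), 8 mm thick, its top edge 82 mm above the bench; the face looks along the reader's -x, 10 mm inside the deck's front edge when out; the deck in front of it is 30 mm high. The point's x axis is the pushing direction.
- slide_b_pocket (a point): Centre of the floor of the round pocket (24 mm wide, 16 mm deep) in slide b, 60 mm behind the push face (reader's +x), 38 mm above the bench; the slide's block is 80 x 44 x 24 mm.
- vial_mid (a point): Centre of the sample vial: small stoppered glass vial 22 mm wide, 52 mm tall, with a white cap, standing loose in the pocket of one of the two slides, its top 90 mm above the bench; z axis up.
- plug_mid (a point): Centre of the blanking plug: short black plastic plug 22 mm wide, 26 mm tall, standing loose in the pocket of the other slide, its top 64 mm above the bench; z axis up.
- meter: Benchtop meter, fixed: white housing 170 mm (its x) by 190 mm (its y), its flat key panel (the half towards its -x) 40 mm above the bench, behind it a sloping screen block up to about 70 mm high. Origin at the centre of its underside.
- key_top (a point): Centre of the top of the measuring key, the only raised key of the meter: round white cap 30 mm wide in a black ring 46 mm wide, on the panel's +y side; unpressed its top is 62 mm above the bench, 10 mm above the ring. Pressed straight down.
- key (a joint): Travel of the measuring key in m: 0 = up, 0.006 = fully down. Spring: about 1.5 N to start, 5 N fully down.
- beaker: Bystander: glass beaker 52 mm wide, 68 mm tall, between the two instruments. Origin at the centre of its underside.
- spare1_mid (a point): Bystander: spare vial, same as the sample vial, standing on the bench between the instruments; its centre, 26 mm above the bench.
- spare2_mid (a point): Bystander: another spare vial, further back; its centre, 26 mm above the bench.
- jar1: Bystander: white plastic jar 68 mm wide, 140 mm tall, at the back. Origin at the centre of its underside.
- jar2: Bystander: white plastic jar 68 mm wide, 140 mm tall, at the back. Origin at the centre of its underside.
- dish: Bystander: flat clear dish 90 mm wide, 15 mm tall, at the back. Origin at the centre of its underside.
- spatula_grip (a point): Bystander: steel spatula 180 mm long lying at the left side; a point on its handle.

How it is judged:
By the outcome, as a careful person would: the job done as asked, in the order asked, and still so for the second after the job is handed in, with the robot touching nothing.
It also fails if it takes over 48 s, if anything falls off the work surface, if the arm or the gripper's body presses on something with over 40 N, if the wrist force passes 120 N, or if a joint passes its speed limit or range.

## Robot

A 6-joint arm with a two-finger parallel gripper is mounted at the origin on the work surface. World frame = base frame: x ahead of the robot, y to its left, z up, the work surface at z = 0. Lengths are in m, angles in rad, forces in N, time in s.
With the tool pointing down it reaches from about 0.35 to 0.975 m from the base axis. Payload 4.9 kg.
Tool frame: the origin (TCP) lies at the very end of the fingers, on their centre line; the grasp point (between the pads) lies 19 mm behind it; x points along the fingers, y is the direction in which the jaws open and shut, and the axes are right-handed (so a half turn about x gives the same grasp; the last joint's range is limited). The gripper opens to 85 mm and grips with 20 to 120 N. Pads are 22 mm wide; open, the fingers measure 114 mm over their backs; the gripper's body (76 mm by 85 mm) begins 54 mm behind the grasp point. The pads swing forward as they close: fully open they stand 13 mm farther back than shut.
Start: joints at [-1.431, 0.053, 1.613, -0, 1.476, -0.119], TCP at [0.16, -0.604, 0.231] pointing down, gripper open.
Joint ranges: [-3.01, 3.01], [-1.01, 2.22], [0.06, 2.58], [-1.02, 4.17], [0.09, 2.62], [-3.14, 3.14]. Speed limits (rad/s): [2.57, 2.57, 3.14, 3.14, 3.14, 3.14].

## Interface

Orientations are given as [roll, pitch, yaw] about the fixed x, y, z axes, in that order (R = Rz(yaw) Ry(pitch) Rx(roll)).
In Python, from cell import get_obs, capture, camera_info, hand_in gives the robot as it stands.
- The arm moves only by the tool drive_tool, never from a script. Its argument "increments" is a list of rows, each a list of 7 numbers: the turn, a rotation vector about the world's x, y, z in degrees, then the shift along the world's x, y, z in m, then the closure, from 0 (fully open) to 1 (shut). In form: [[rx, ry, rz, dx, dy, dz, claw], ...]. A call has 1 to 10 rows; each row is the pose to reach, as a shift and turn from the pose commanded when the call began; what a row does not reach only later rows make up. A row lasts 1/8 s, in which the tool goes at most 62.5 mm and 10.7 degrees, less where a joint would pass 70% of its speed; a pose out of reach is approached as far as the arm can. A call with a gripper value outside its range is refused whole. The fingers move at their own pace and stop on an object; "newtons" is the grip in N (left out, the last holds). Time passes only in rows, so rows that repeat a pose let the fingers close. It gives the time, the measured TCP pose, the force and the opening at its end, in the units of the state.
- get_obs(): the state, without advancing time (a new reading comes with each control period).
- capture(name): name is "scene" or "top" or "wrist"; returns the picture (400x640x3 uint8, red, green, blue); there is no depth.
- camera_info(name): a dict with "fx", "fy", "cx", "cy" (pixels), "pose" (4x4, takes a point from camera to world coordinates); the wrist camera has in their place "tool_from_camera" (4x4, takes a point from camera to tool coordinates, whose origin is the TCP and whose axes are the tool frame's). Camera axes: x right, y up, looking along -z (the intrinsics and any distortion apply to the point x, -y, -z); pixel columns grow to the right and rows downward; lengths in m; the calibration is good to about 2 mm. A picture is of the moment at which its call begins: read the wrist's pose just before it. camera_info takes no time and is no camera call.
- hand_in(): hands the job in, once; it reports no verdict.
The state is a dict: "t": time; "qpos": joint angles; "joint_vel": joint speeds; "joint_torque": joint torques, N m; "tcp_pos": TCP position; "tcp_rot": TCP orientation; "ft_force": force on the tool from outside, world axes, zero at the start; "torque": the same for the moment, N m; "width": finger opening in m.
Only numpy, scipy, OpenCV 4.12 (cv2) and the standard library are available. Lean on these libraries where they do the work, as an engineer would, in place of code of your own. Each camera call takes 0.05 s, during which the arm holds its last target. There are 200 camera calls.

## Working session

There is one attempt and no reset: what is moved stays moved. The work goes in short steps, Python scripts to look and compute and a tool call to move; the robot and the scene stay as the last step left them, time stands still between calls to the robot, and variables do not carry over. Pictures are saved under pics/ and viewed, about 8 in all and at most 12, crops included, and the job is handed in when it is done.

Besides the shell and the picture viewer there is one more tool, called after "Request:" as name(argument=value, ...), one argument or row to a line, values as JSON. drive_tool: Moves the arm, as the interface text tells. Its arguments: {"type":"object","properties":{"increments":{"type":"array","items":{"type":"array","items":{"type":"number"}}},"newtons":{"type":"number"}},"required":["increments"]}

```bash
mkdir -p pics; ls
python3 - <<'E'
from cell import *
import cv2
for n in("scene","top"):
    cv2.imwrite(f"pics/{n}0.png",cv2.cvtColor(capture(n),cv2.COLOR_RGB2BGR))
    print(n,camera_info(n))
print(camera_info("wrist"));print(get_obs())
E
```

```text
pics
scene {'fx': 415.92416691611425, 'fy': 415.92416691611425, 'cx': 323.77783496557527, 'cy': 195.62575158814315, 'pose': array([[-0.86841857, -0.42096943,  0.26198078,  0.88041498],
       [ 0.49558113, -0.72012956,  0.48560556,  0.55907344],
       [-0.01576499,  0.55154162,  0.83399839,  0.86085119],
       [ 0.        ,  0.        ,  0.        ,  1.        ]])}
top {'fx': 423.04084349774274, 'fy': 423.04084349774274, 'cx': 313.31793030027796, 'cy': 201.32690268362762, 'pose': array([[ 0.04805148,  0.9742536 , -0.2202748 ,  0.41024689],
       [-0.99884347,  0.04723608, -0.00897057,  0.08867959],
       [ 0.0016653 ,  0.22045109,  0.97539661,  1.06544927],
       [ 0.        ,  0.        ,  0.        ,  1.        ]])}
{'fx': 353.0394372064521, 'fy': 353.0394372064521, 'cx': 320.21305309040974, 'cy': 204.4447114311921, 'tool_from_camera': array([[ 7.57762588e-04,  2.82020157e-01, -9.59408180e-01,
        -1.42790348e-01],
       [ 9.99999697e-01, -4.22057858e-05,  7.77416215e-04,
         7.41444274e-06],
       [ 1.78754467e-04, -9.59408479e-01, -2.82020104e-01,
        -7.17633224e-02],
       [ 0.00000000e+00,  0.00000000e+00,  0.00000000e+00,
         1.00000000e+00]])}
{'t': 0.1, 'qpos': array([-1.43101858e+00,  5.32820986e-02,  1.61416557e+00, -3.38623916e-05,
        1.47601152e+00, -1.18998598e-01]), 'joint_vel': array([-0.00101626, -0.00173828, -0.00110247, -0.00013483,  0.0002222 ,
        0.00277927]), 'joint_torque': array([-3.52496545e-04, -3.94904995e+01, -3.71365070e+01, -1.36366102e-04,
        3.96597301e-03,  7.18234389e-06]), 'tcp_pos': array([ 0.15984803, -0.60362206,  0.23018608]), 'tcp_rot': array([-1.67173972,  1.56892949,  1.72863252]), 'ft_force': array([ 0.7995393 , -0.43697265,  0.34499216]), 'torque': array([-0.00557261, -0.00815014,  0.002211  ]), 'width': 0.0852140841402566}
```

View pics/top0.png

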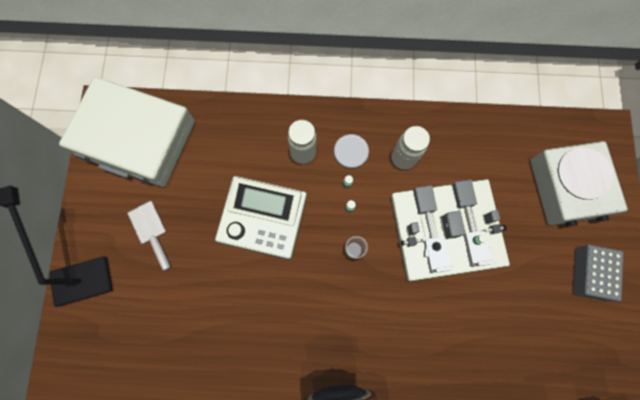

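View pics/scene0.png

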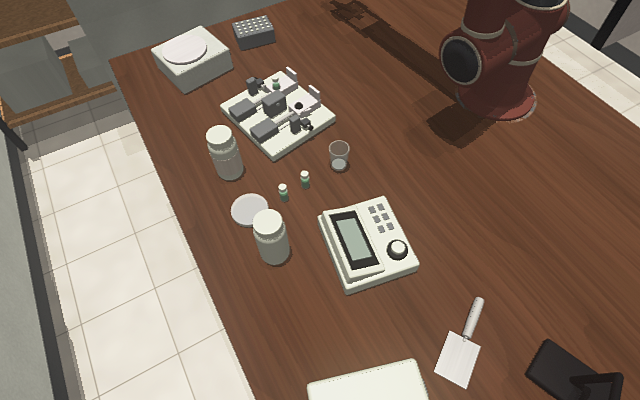

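Run:
```python
import cv2,numpy as np
a=cv2.imread("pics/top0.png")
A=cv2.resize(a[170:290,380:520],None,fx=5,fy=5,interpolation=cv2.INTER_CUBIC)
B=cv2.resize(a[170:270,205:315],None,fx=5,fy=5,interpolation=cv2.INTER_CUBIC)
cv2.imwrite("pics/ct.png",A);cv2.imwrite("pics/cm.png",B)
```

```text
(no output)
```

View pics/ct.png

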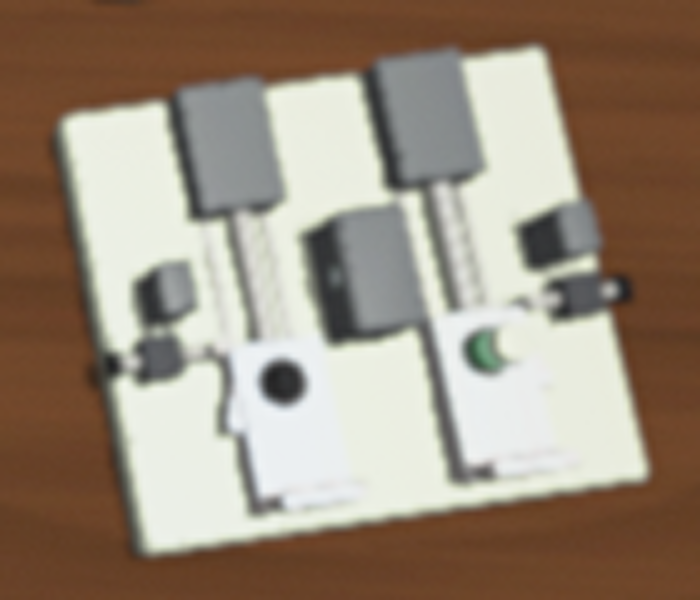

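View pics/cm.png

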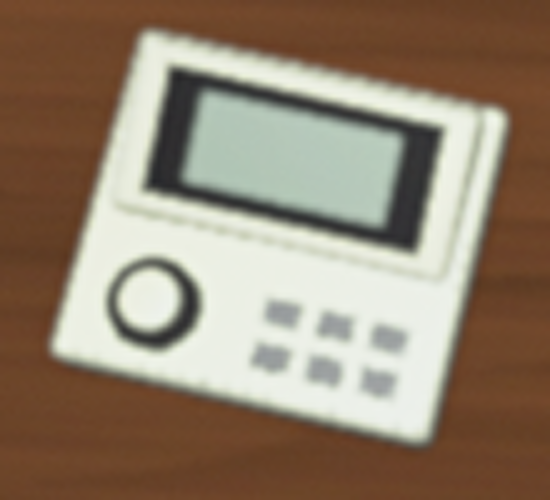

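The top view crops show the green vial with its white cap in the right slide, b, at crop (495,348). The black plug is in slide a at (282,382). The deck corners are at (63,115), (545,47), (648,480) and (140,553), and the key cap is at (149,298) in the meter crop.

```bash
cat > h.py <<'E'
import numpy as np
from cell import *
from scipy.optimize import least_squares
from scipy.spatial.transform import Rotation as R
def ray(ci,uv,z,pose=None):
    P=ci["pose"] if pose is None else pose
    d=P[:3,:3]@np.array([(uv[0]-ci["cx"])/ci["fx"],-(uv[1]-ci["cy"])/ci["fy"],-1])
    return P[:3,3]+d*(z-P[2,3])/d[2]
def proj(ci,p,pose=None):
    P=ci["pose"] if pose is None else pose
    c=P[:3,:3].T@(np.array(p)-P[:3,3])
    return np.array([ci["cx"]+ci["fx"]*c[0]/-c[2],ci["cy"]-ci["fy"]*c[1]/-c[2]])
def wpose():
    o=get_obs();T=np.eye(4);T[:3,:3]=R.from_euler("xyz",o["tcp_rot"]).as_matrix();T[:3,3]=o["tcp_pos"]
    return T@camera_info("wrist")["tool_from_camera"]
E
python3 - <<'E'
from h import *
ci=camera_info("top")
f=lambda u,o:(np.array(u)+.5)/5-.5+o
px=[f(u,(380,170)) for u in[(63,115),(545,47),(648,480),(140,553)]]
W=np.array([ray(ci,p,.03)[:2] for p in px]);print(W)
L=np.array([(.11,.125),(.11,-.125),(-.11,-.125),(-.11,.125)])
def fit(q):
    c,s=np.cos(q[2]),np.sin(q[2]);return (L@np.array([[c,s],[-s,c]])+q[:2]-W).ravel()
r=least_squares(fit,[.4,-.25,0]);print(r.x,np.degrees(r.x[2]),r.fun)
x,y,t=r.x;M=lambda a,b:np.array([x+a*np.cos(t)-b*np.sin(t),y+a*np.sin(t)+b*np.cos(t)])
print("tab b",M(-.1,-.05),"pocket b",M(-.04,-.05))
for n,p in [("tabtop",(*M(-.1,-.05),.082)),("vialtop",(*M(-.04,-.05),.09)),("plugtop",(*M(-.04,.05),.064))]:
    print(n,(proj(ci,p)-(380,170)+.5)*5-.5, proj(camera_info("scene"),p))
k=ray(ci,f((149,298),(205,170)),.062);print("key",k,proj(camera_info("scene"),k), "ring",ray(ci,f((154,303),(205,170)),.052))
m=[ray(ci,f(u,(205,170)),.04)[:2] for u in[(50,352),(430,443)]];d=m[1]-m[0];print("meter front",m,np.linalg.norm(d))
print("beaker",ray(ci,(356,243),.068))
E
```

```text
[[ 0.67625512 -0.09941561]
 [ 0.72376435 -0.34395718]
 [ 0.50731367 -0.38451423]
 [ 0.46052607 -0.13799639]]
[ 0.5919648  -0.24147085  0.18596298] 10.654893915841486 [ 7.01507977e-04  1.12781550e-03 -5.84469821e-04 -2.02725644e-05
 -3.40697282e-04 -1.39685566e-04  2.23659125e-04 -9.67857372e-04]
tab b [ 0.50293359 -0.30909809] pocket b [ 0.56189911 -0.29800451]
tabtop [535.67620081 473.48025676] [291.7283121   69.59632078]
vialtop [513.25973845 343.03655421] [274.271077    76.90044054]
plugtop [285.73911418 379.22622573] [297.50797152 103.33858078]
key [0.55933027 0.28343661 0.062     ] [396.6081941  245.92871001] ring [0.55849782 0.28274539 0.052     ]
meter front [array([0.53380117, 0.33345975]), array([0.49871741, 0.14607691])] 0.19063892635325394
beaker [ 0.5394629 -0.0078286  0.068    ]
```

Run:
```python
from h import *
o=get_obs();r=R.from_euler("xyz",o["tcp_rot"]);print(r.as_matrix().round(3))
z=r.as_matrix()[:,2];print("tool z yaw",np.degrees(np.arctan2(z[1],z[0])),"want 10.65 or -169.35", np.degrees(o["qpos"]))
```

```text
[[-0.     0.256 -0.967]
 [ 0.002 -0.967 -0.256]
 [-1.    -0.002 -0.   ]]
tool z yaw -165.17303211785563 want 10.65 or -169.35 [-8.19913250e+01  3.05283937e+00  9.24848746e+01 -1.94017212e-03
  8.45692307e+01 -6.81811745e+00]
```

Request:
drive_tool(
  increments=[
    [0,0,-4.2,0.05,0.045,0,1],
    [0,0,-4.2,0.1,0.09,0,1],
    [0,0,-4.2,0.15,0.135,0,1],
    [0,0,-4.2,0.2,0.18,0,1],
    [0,0,-4.2,0.25,0.23,0,1],
    [0,0,-4.2,0.28,0.26,0,1],
    [0,0,-4.2,0.303,0.287,0,1],
    [0,0,-4.2,0.303,0.287,0,1],
    [0,0,-4.2,0.303,0.287,0,1],
    [0,0,-4.2,0.303,0.287,0,1],
  ],
)

```text
t: 1.35
tcp_pos: [0.4621, -0.3181, 0.2311]
tcp_rot: [-0.246, 1.57, 3.08]
ft_force: [-0.8, 0.3, -0.1]
width: 0.0002
```

Run:
```python
from h import *
import cv2
P=wpose();np.save("P1.npy",P);cv2.imwrite("pics/w1.png",cv2.cvtColor(capture("wrist"),cv2.COLOR_RGB2BGR))
ci=camera_info("wrist");o=get_obs();print(o["tcp_pos"],o["width"])
z=R.from_euler("xyz",o["tcp_rot"]).as_matrix()[:,2];print(np.degrees(np.arctan2(z[1],z[0])))
t=.186;x,y=.59196,-.24147
for n,a,b,h in[("tab tl",-.1,-.03,.082),("tab tr",-.1,-.07,.082),("vial top",-.04,-.05,.09),("corner",-.11,-.125,.03)]:
    print(n,proj(ci,(x+a*np.cos(t)-b*np.sin(t),y+a*np.sin(t)+b*np.cos(t),h),P).round())
```

```text
[ 0.46214716 -0.31814851  0.23115509] -6.412624623542902e-05
-169.48676247101582
tab tl [294. 139.]
tab tr [343. 139.]
vial top [318.  59.]
corner [397. 144.]
```

View pics/w1.png

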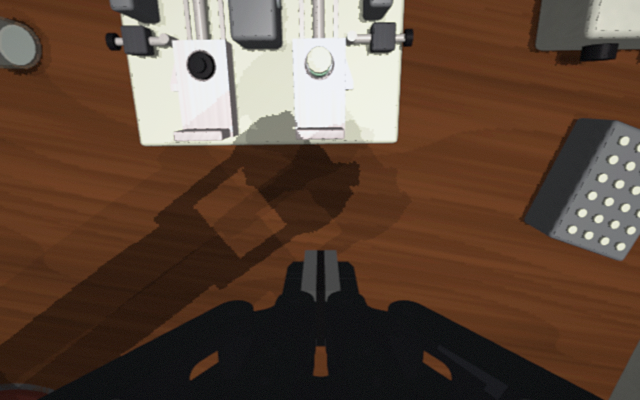

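The wrist view agrees with the fit: the tab's top edge is at (296–344, ~138) and the vial cap at (319,62). The prediction was (294–343, 139) and (318,59). Next I lower the fingers and approach.

Request:
drive_tool(
  increments=[
    [0,0,0,0,0,-0.05,1],
    [0,0,0,0,0,-0.1,1],
    [0,0,0,0,0,-0.14,1],
    [0,0,0,0,0.001,-0.168,1],
    [0,0,0,0,0.001,-0.168,1],
    [0,0,0,0.015,0.004,-0.168,1],
    [0,0,0,0.022,0.005,-0.168,1],
    [0,0,0,0.022,0.005,-0.168,1],
  ],
)

```text
t: 2.4
tcp_pos: [0.4865, -0.3127, 0.065]
tcp_rot: [2.243, 1.568, -0.713]
ft_force: [0.2, 0.6, 0.0]
width: 0.0004
```

Request:
drive_tool(
  increments=[
    [0,0,0,0.004,0.001,0,1],
    [0,0,0,0.008,0.0015,0,1],
    [0,0,0,0.013,0.0025,0,1],
    [0,0,0,0.018,0.0035,0,1],
    [0,0,0,0.024,0.0045,0,1],
    [0,0,0,0.03,0.0055,0,1],
    [0,0,0,0.036,0.0065,0,1],
    [0,0,0,0.042,0.008,0,1],
    [0,0,0,0.048,0.009,0,1],
    [0,0,0,0.048,0.009,0,1],
  ],
)

```text
t: 3.65
tcp_pos: [0.5335, -0.3028, 0.063]
tcp_rot: [-2.69, 1.57, 0.637]
ft_force: [-1.5, 0.9, 0.3]
width: 0.0
```

Run:
```python
from h import *
import cv2
P=wpose();w=capture("wrist");s=capture("scene")
c=cv2.resize(s[50:150,210:350],None,fx=4,fy=4,interpolation=cv2.INTER_CUBIC)
im=np.vstack([cv2.resize(w[:250],(560,219)),c[:380]]) ;cv2.imwrite("pics/w2.png",im[...,::-1])
print(get_obs()["ft_force"])
```

```text
[-1.18937737  0.53180673 -0.309544  ]
```

View pics/w2.png

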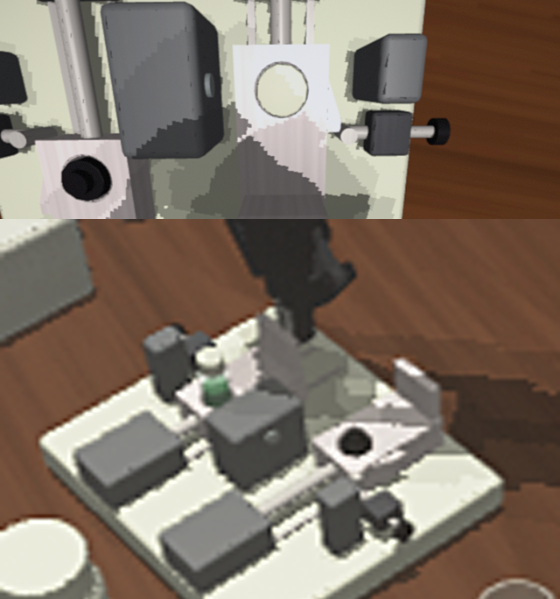

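Slide b is moving in with the vial upright. I continue to the end stop.

Request:
drive_tool(
  increments=[
    [0,0,0,0.005,0.001,0,1],
    [0,0,0,0.01,0.002,0,1],
    [0,0,0,0.015,0.003,0,1],
    [0,0,0,0.018,0.0035,0,1],
    [0,0,0,0.02,0.0038,0,1],
    [0,0,0,0.02,0.0038,0,1],
  ],
)

```text
t: 4.5
tcp_pos: [0.5523, -0.2992, 0.063]
tcp_rot: [-0.431, 1.569, 2.897]
ft_force: [-5.5, 0.4, 2.5]
width: 0.0002
```

Request:
drive_tool(
  increments=[
    [0,0,0,0.002,0.0004,0,1],
    [0,0,0,0.004,0.0008,0,1],
    [0,0,0,0.004,0.0008,0,1],
  ],
)

```text
t: 4.88
tcp_pos: [0.5557, -0.2986, 0.063]
tcp_rot: [-0.314, 1.567, 3.013]
ft_force: [-7.3, 0.2, 3.9]
width: -0.0003
```

Request:
drive_tool(
  increments=[
    [0,0,0,0.002,0.0004,0,1],
    [0,0,0,0.003,0.0006,0,1],
    [0,0,0,0.003,0.0006,0,1],
  ],
)

```text
t: 5.25
tcp_pos: [0.5558, -0.2986, 0.0631]
tcp_rot: [-0.224, 1.56, 3.103]
ft_force: [-18.2, -0.7, 8.8]
width: 0.0
```

The TCP stopped with the force at 18 N, so the slide is at its end stop. Now I back off gently and let it go.

Request:
drive_tool(
  increments=[
    [0,0,0,-0.005,-0.001,0,1],
    [0,0,0,-0.01,-0.002,0,1],
    [0,0,0,-0.015,-0.003,0,1],
    [0,0,0,-0.02,-0.004,0,1],
    [0,0,0,-0.025,-0.005,0,1],
    [0,0,0,-0.032,-0.006,0,1],
    [0,0,0,-0.045,-0.0085,0,1],
    [0,0,0,-0.07,-0.013,0,1],
    [0,0,0,-0.1,-0.019,0.01,1],
    [0,0,0,-0.1,-0.019,0.06,1],
  ],
)

```text
t: 6.5
tcp_pos: [0.4557, -0.3152, 0.1194]
tcp_rot: [-0.921, 1.562, 2.404]
ft_force: [0.8, 0.3, 0.6]
width: -0.0002
```

Request:
drive_tool(
  increments=[
    [0,0,0,0,0,0.06,1],
    [0,0,0,0,0,0.11,1],
    [0,0,0,0,0,0.11,1],
  ],
)

```text
t: 6.88
tcp_pos: [0.4619, -0.3192, 0.24]
tcp_rot: [2.239, 1.558, -0.717]
ft_force: [0.0, 0.3, 0.4]
width: -0.0001
```

Run:
```python
from h import *
import cv2
P=wpose();w=capture("wrist");cv2.imwrite("pics/w3.png",w[...,::-1])
ci=camera_info("wrist");o=get_obs();print(o["t"],o["tcp_pos"],o["ft_force"])
t=.186;x,y=.59196,-.24147
for s in(0,.045,.065):
  for n,a,b,h in[("tab tl",-.1,-.03,.082),("tab tr",-.1,-.07,.082),("vial top",-.04,-.05,.09)]:
    a+=s;print(s,n,proj(ci,(x+a*np.cos(t)-b*np.sin(t),y+a*np.sin(t)+b*np.cos(t),h),P).round())
```

```text
6.925 [ 0.46076155 -0.3180738   0.2364863 ] [-0.26187773 -0.82158514 -0.97452999]
0 tab tl [292. 139.]
0 tab tr [340. 139.]
0 vial top [316.  61.]
0.045 tab tl [291.  82.]
0.045 tab tr [340.  82.]
0.045 vial top [315.  -4.]
0.065 tab tl [290.  56.]
0.065 tab tr [341.  56.]
0.065 vial top [315. -35.]
```

View pics/w3.png

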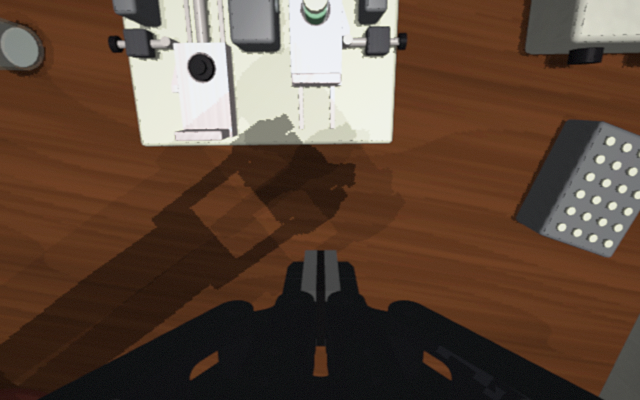

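The slide latched: its tab is at row ~82, as predicted for 0.045, and the vial is upright. On to the key.

Request:
drive_tool(
  increments=[
    [0,0,0,0,0.06,0,1],
    [0,0,0,0,0.12,0,1],
    [0,0,0,0,0.18,0,1],
    [0,0,0,0,0.24,0,1],
    [0,0,0,0.02,0.3,0,1],
    [0,0,0,0.04,0.355,0,1],
    [0,0,0,0.06,0.41,0,1],
    [0,0,0,0.08,0.465,0,1],
    [0,0,0,0.09,0.52,0,1],
    [0,0,0,0.098,0.56,0,1],
  ],
)

```text
t: 8.18
tcp_pos: [0.557, 0.2449, 0.2305]
tcp_rot: [0.032, 1.567, -2.922]
ft_force: [-0.6, 0.1, -0.6]
width: 0.0002
```

Request:
drive_tool(
  increments=[
    [0,0,0,0,0.03,0,1],
    [0,0,0,0,0.041,-0.03,1],
    [0,0,0,0,0.041,-0.05,1],
    [0,0,0,0,0.041,-0.05,1],
    [0,0,0,0,0.041,-0.05,1],
  ],
)

```text
t: 8.8
tcp_pos: [0.5582, 0.2834, 0.1836]
tcp_rot: [3.079, 1.57, 0.122]
ft_force: [0.5, -0.4, 1.4]
width: 0.0001
```

Run:
```python
from h import *
import cv2
P=wpose();w=capture("wrist");cv2.imwrite("pics/w4.png",w[...,::-1])
ci=camera_info("wrist");o=get_obs();print(o["t"],o["tcp_pos"],o["ft_force"])
print("key",proj(ci,(.5593,.2834,.062),P))
```

```text
8.85 [0.55862578 0.28353631 0.18439843] [0.14009493 0.61724496 0.93348746]
key [320.69057977 195.80384123]
```

View pics/w4.png

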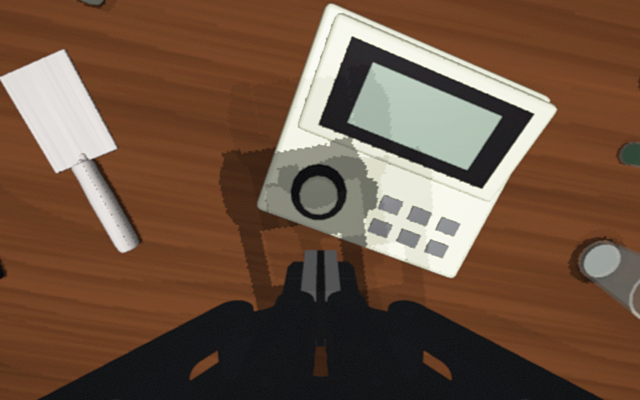

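The key is at (319,190), against (321,196) predicted, so I shift 2 mm ahead and descend.

Request:
drive_tool(
  increments=[
    [0,0,0,0.002,0,-0.04,1],
    [0,0,0,0.002,0,-0.08,1],
    [0,0,0,0.002,0,-0.105,1],
    [0,0,0,0.002,0,-0.116,1],
    [0,0,0,0.002,0,-0.116,1],
    [0,0,0,0.002,0,-0.116,1],
  ],
)

```text
t: 9.6
tcp_pos: [0.5613, 0.2845, 0.0694]
tcp_rot: [-2.972, 1.567, 0.355]
ft_force: [-0.1, -0.1, 0.0]
width: -0.0001
```

Request:
drive_tool(
  increments=[
    [0,0,0,0,0,-0.002,1],
    [0,0,0,0,0,-0.004,1],
    [0,0,0,0,0,-0.006,1],
    [0,0,0,0,0,-0.008,1],
    [0,0,0,0,0,-0.01,1],
    [0,0,0,0,0,-0.01,1],
  ],
)

```text
t: 10.35
tcp_pos: [0.5601, 0.2841, 0.0576]
tcp_rot: [-2.829, 1.57, 0.498]
ft_force: [-1.5, -0.1, 3.5]
width: -0.0002
```

Contact with the key, partly pressed. I go on to the bottom.

Request:
drive_tool(
  increments=[
    [0,0,0,0,0,-0.001,1],
    [0,0,0,0,0,-0.002,1],
    [0,0,0,0,0,-0.003,1],
    [0,0,0,0,0,-0.003,1],
  ],
)

```text
t: 10.85
tcp_pos: [0.5602, 0.2842, 0.0559]
tcp_rot: [0.983, 1.571, -1.973]
ft_force: [-5.4, -2.0, 11.9]
width: 0.0002
```

Bottomed out: z is 0.056 and the force 12 N. Now I release the key and lift clear.

Request:
drive_tool(
  increments=[
    [0,0,0,0,0,0.004,1],
    [0,0,0,0,0,0.01,1],
    [0,0,0,0,0,0.03,1],
    [0,0,0,0,0,0.08,1],
    [0,0,0,0,0,0.13,1],
    [0,0,0,-0.06,0,0.16,1],
    [0,0,0,-0.11,0,0.16,1],
    [0,0,0,-0.13,0,0.16,1],
    [0,0,0,-0.13,0,0.16,1],
  ],
)

```text
t: 11.98
tcp_pos: [0.4291, 0.2842, 0.2152]
tcp_rot: [-2.931, 1.569, 0.397]
ft_force: [0.1, -0.2, -0.9]
width: 0.0003
```

Run:
```python
from h import *
import cv2
s=capture("scene");t=capture("top");o=get_obs();print(o["t"],o["tcp_pos"],o["ft_force"])
a=cv2.resize(s[50:300,200:440],None,fx=2,fy=2,interpolation=cv2.INTER_CUBIC)[:,:400+80]
b=cv2.resize(t[170:290,380:520],(320,274),interpolation=cv2.INTER_CUBIC);c=cv2.resize(t[100:270,205:425],(320,226),interpolation=cv2.INTER_CUBIC)
cv2.imwrite("pics/f.png",np.hstack([a,np.vstack([b,c])])[...,::-1])
```

```text
12.075 [0.43045677 0.28404091 0.21491599] [-7.54791245e-04 -7.33334973e-01  9.04178708e-01]
```

View pics/f.png

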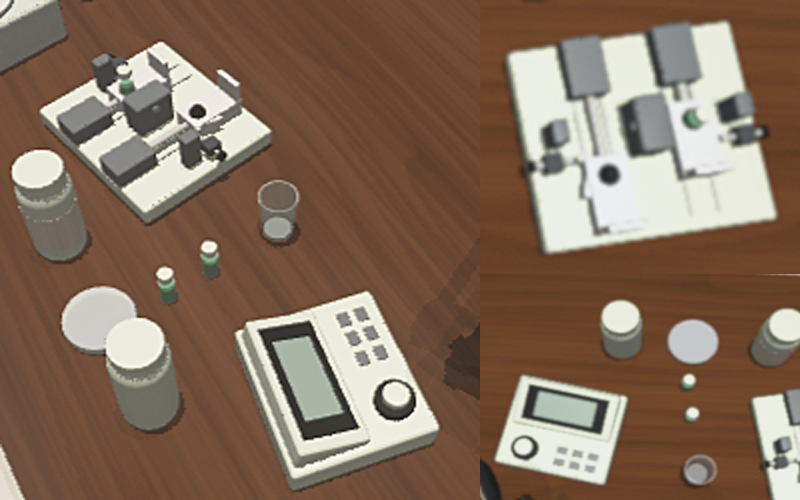

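The final pictures show slide b latched with the vial standing, slide a still out, the key up and the bystanders in place.

```bash
python3 -c "
from cell import *
print(hand_in())"
```

```text
the job is handed in; nothing more can be done
None
```

I pushed slide b, the one with the vial, in to its end stop and let it spring back. I then pressed the measuring key to the bottom, released it, and handed the job in after about 12 s of the 48 s allowed.

- **Slide b:** the fingers stopped at the end stop with about 18 N across. After release, the wrist picture put the tab where the 0.045 m measuring position should be (row ~82, as predicted). The vial was still standing.
- **Key:** the fingertips reached 56 mm above the bench at about 12 N, which is full travel. After I lifted off, the key looked up again in the pictures.
- **Everything else:** in the last pictures, slide a with its plug was still out and the other objects in view were where they started. The spatula was outside those crops, but nothing went near it. The arm was clear of everything.
- **Disagreements:** at mid-push, about 42 mm in, the wrist force read only about 1–1.5 N where the spring should give about 5 N, so I went by position and the end stop. Close up, the key appeared about 4 mm from my first estimate, so I moved 2 mm towards it before pressing.

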